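# Seat the cooker lid's valve pins in order

## Task

Get the cooker lid on the pegboard shelf ready for use by pressing its three raised valve pins fully home with a fingertip: first the red, then the blue, then the yellow. Press each one lightly, straight down; do not lift the lid or shift it about, and leave the jar and the cup where they stand. Finish with the hand clear.

Things in the scene. Friction and masses are not known exactly. Their poses are not given: they have to be found in the camera images.
- station: White pegboard, 620 mm long (its x axis) and 240 mm high, standing on the counter, with an attached wooden shelf 620 x 290 mm on its +y side whose top is 60 mm above the counter. Origin at counter level under the shelf; the board's face is at y = -165 mm, the shelf's free edge at y = +125 mm. A red gasket ring, a steel sieve and a green scoop hang on its pegs, out to 45 mm from the face. Fixed.
- lid: Round aluminium cooker lid, 204 mm across, lying loose on the shelf, about 0.6 kg. Origin at the centre of its underside, z up; flat top at z = 22 mm. A black knob 38 mm across at its centre reaches z = 56 mm. Three coloured valve pins stand up around the knob, 64 mm from the centre.
- jar: Loose glass jar with steel clasp, 82 mm across, 96 mm high, on the shelf at one side of the lid. Origin at the centre of its underside. A bystander.
- cup: Loose steel measuring cup, 72 mm across, 65 mm high, on the shelf at the other side of the lid. Origin at the centre of its underside. A bystander.
- red_pin_top (a point): Centre of the top face of the red valve pin, an 18 mm wide round upright pin, on the lid's +x axis: (64, 0) mm; moves with the pin. It stands 16 mm above the lid's top when fully up and 4 mm when fully home.
- red_pin (a joint): How far the red pin is pushed into the lid, in m: 0 fully up, 0.012 fully home against its stop. It slides down under about 2 N and stays where it is left (friction, no spring). It may start up to 3 mm down.
- blue_pin_top (a point): Centre of the top face of the blue valve pin, an 18 mm wide round upright pin, at lid (x, y) = (-26.6, 58.2) mm; moves with the pin. It stands 16 mm above the lid's top when fully up and 4 mm when fully home.
- blue_pin (a joint): How far the blue pin is pushed into the lid, in m: 0 fully up, 0.012 fully home against its stop. It slides down under about 2 N and stays where it is left (friction, no spring). It may start up to 3 mm down.
- yellow_pin_top (a point): Centre of the top face of the yellow valve pin, an 18 mm wide round upright pin, at lid (x, y) = (-37.7, -51.7) mm; moves with the pin. It stands 16 mm above the lid's top when fully up and 4 mm when fully home.
- yellow_pin (a joint): How far the yellow pin is pushed into the lid, in m: 0 fully up, 0.012 fully home against its stop. It slides down under about 2 N and stays where it is left (friction, no spring). It may start up to 3 mm down.

How it is judged (in metres and radians):
On the way, in this order (a step that is already met when the one before it is completed fails the run):
1. the red pin is pressed home while the blue and the yellow still stand up (value of joint red_pin above 0.009 m and value of joint each of blue_pin, yellow_pin below 0.006 m), for 0.1 s.
2. the blue pin is pressed home while the yellow still stands up (value of joint each of red_pin, blue_pin above 0.009 m and value of joint yellow_pin below 0.006 m), for 0.1 s.
3. the yellow pin is pressed home (value of joint each of red_pin, blue_pin, yellow_pin above 0.009 m), for 0.1 s.
At the end, for the whole second after the job is handed in: All three pins are within 3 mm of fully home; the lid lies flat and at rest within 20 mm of where it began; the jar and the cup stand within 20 mm of where they began (all of step 3 and distance of each of lid, jar, cup from where it was at the start of the episode below 0.02 m and angle between lid's own z axis and vertical below 0.05 rad and linear speed of lid below 0.01 m/s); the robot touches nothing.
It fails at once if the lid is pressed harder than 25 N (contact force between any of the fingers, the arm and lid above 25 N).
It fails at once if the lid is lifted, tipped or shifted by more than 20 mm (distance of lid from where it was at the start of the episode above 0.02 m or z of lid in the frame of station above 0.07 m or angle between lid's own z axis and vertical above 0.12 rad).
It fails at once if the jar or the cup is moved more than 20 mm or tipped (distance of any of jar, cup from where it was at the start of the episode above 0.02 m or angle between any of jar, cup's own z axis and vertical above 0.25 rad).
It also fails if it takes over 48 s, if anything falls off the work surface, if the arm or the gripper's body presses on something with over 40 N, if the wrist force passes 120 N, or if a joint passes its speed limit or range.

## Robot

A 6-joint arm with a two-finger parallel gripper is mounted at the origin on the work surface. World frame = base frame: x ahead of the robot, y to its left, z up, the work surface at z = 0. Lengths are in mm, angles in degrees, forces in N, time in s.
With the tool pointing down it reaches from about 350 to 850 mm from the base axis. Payload 8.1 kg.
Tool frame: the origin (TCP) lies midway between the tips of the shut fingers; the grasp point (between the pads) lies 19 mm behind it (r.grasp_offset is the distance from the TCP to the grasp point, in mm); z points along the fingers, x is the direction in which the jaws open and shut, and the axes are right-handed (so a half turn about z gives the same grasp; the last joint's range is limited). The gripper opens to 85 mm and grips with 20 to 120 N. Pads are 22 mm wide; open, the fingers measure 114 mm over their backs; the gripper's body (76 mm by 85 mm) begins 54 mm behind the grasp point. The pads swing forward as they close: fully open they stand 13 mm farther back than shut.
Start: joints at [66.039, 7.471, 85.268, -0, 87.261, -4.893], TCP at [195.993, 567.091, 231.292] pointing down, gripper open.
Joint ranges: [-169.43, 169.43], [-51.17, 129.36], [1.28, 143.12], [-76.62, 256.62], [0, 156.53], [-152.29, 152.29]. Speed limits (degrees/s): [136.94, 136.94, 159.86, 180, 180, 180].

## Interface

Orientations are given as [roll, pitch, yaw] about the fixed x, y, z axes, in that order (R = Rz(yaw) Ry(pitch) Rx(roll)).
In Python, from bench import r, optics, hand_in gives the robot as it stands.
- The arm moves only by the shell command python3 -m pendant 'ROWS' [FORCE]. ROWS is JSON, a list of rows, each a list of 5 numbers: the opening, from 0 (shut) to 1 (fully open), then the shift along the tool's x, y, z in mm, then the turn about the tool's z in degrees. A call has 1 to 10 rows; each row shifts and turns the commanded pose from where the row before left it, along the tool's axes as they then stand; what a row does not reach is not made up. A row lasts 1/10 s, in which the tool goes at most 50 mm and 8.59 degrees, less where a joint would pass 70% of its speed; a pose out of reach is approached as far as the arm can. A call with a gripper value outside its range is refused whole. The fingers move at their own pace and stop on an object; FORCE is the grip in N (left out, the last holds). Time passes only in rows, so rows that do not move let the fingers close. It gives the time, the measured TCP pose, the force and the opening at its end, in the units of the state.
- r.sense(): the state, without advancing time (a new reading comes with each control period).
- optics.snapshot(name): name is "side" or "top" or "wrist"; returns (picture, depth): 420x560x3 uint8, blue, green, red; 420x560 float32, mm along the optical axis (not along the pixel's ray), 0 where there is no reading.
- optics.camera_params(name): a dict with "camera_matrix" (3x3 intrinsics, pixels), "k1" (the pictures are not rectified: a ray, as slopes to the right and down, at radius r is drawn at 1 + k1 r^2 times it, then the intrinsics apply), "eye" and "orientation" of the camera in the world. Camera axes: x right, y down, z forward; pixel columns grow to the right and rows downward; lengths in mm; the calibration is good to about 2 mm. A picture is of the moment at which its call begins: read the wrist's pose just before it. camera_params takes no time and is no camera call; for the wrist camera it gives the pose at the moment of the call.
- hand_in(): hands the job in, once; it reports no verdict.
Trained networks look in the newest picture that a camera, given by its name, has taken for a name from the list of things; names that differ only in an ending like _2 or _b are one class to them, and where a whole thing is asked for, a point or a joint stands for the part that bears it (a point fixed in the world has none). Each returns a list of dicts, best first, with "score" (0 to 1); they miss things now and then, are a little off and sometimes report something else, mostly with a low value. They report only what shows in the picture. A call takes as long as a camera call.
- optics.search_frame(camera, query): "at" ([x, y, z] in mm, in world coordinates, good to about 4 mm: the middle of the surface that is visible of it).
The state is a dict: "time": time; "joint_pos": joint angles; "qd": joint speeds; "joint_efforts": joint torques, N m; "tool_pos": TCP position; "tcp_rot": TCP orientation; "ft_force": force on the tool from outside, world axes, zero at the start; "wrist_torque": the same for the moment, N m; "finger_gap": finger opening in mm.
Only numpy, scipy, OpenCV 4.12 (cv2) and the standard library are available. Lean on these libraries where they do the work, as an engineer would, in place of code of your own. Each camera call takes 0.05 s, during which the arm holds its last target. There are 200 camera calls.

## Working session

There is one attempt and no reset: what is moved stays moved. The work goes in short steps, Python scripts to look and compute and a shell command to move; the robot and the scene stay as the last step left them, time stands still between calls to the robot, and variables do not carry over. Pictures are saved under pics/ and viewed, about 8 in all and at most 12, crops included, and the job is handed in when it is done.

```bash
mkdir -p pics; ls; python3 - <<'E'
from bench import r, optics
import cv2
s=r.sense(); print(s['time'],s['tool_pos'],s['tcp_rot'],s['ft_force'],s['finger_gap'])
for c in ['top','side']:
    p,d=optics.snapshot(c); cv2.imwrite(f'pics/{c}0.png',p)
    for q in ['lid','red_pin_top','blue_pin_top','yellow_pin_top','jar','cup','station']:
        print(c,q,[([round(v) for v in o['at']],round(o['score'],2)) for o in optics.search_frame(c,q)[:2]])
print(r.sense()['time'])
E
```

```text
pics
0.0 [195.78743679 566.57381108 230.25293313] [-1.79992025e+02  1.05789726e-01  7.09307158e+01] [ 0.41044509 -0.13111286 -0.42759317] 85.75534332174298
top lid [([547, -170, 86], 0.76)]
top red_pin_top []
top blue_pin_top [([489, -138, 94], 0.38)]
top yellow_pin_top [([553, -227, 98], 0.41)]
top jar []
top cup [([413, -343, 82], 0.88)]
top station [([581, -222, 58], 0.68), ([487, -140, 98], 0.51)]
side lid [([532, -194, 87], 0.97)]
side red_pin_top [([599, -124, 91], 0.56)]
side blue_pin_top [([486, -140, 95], 0.49)]
side yellow_pin_top []
side jar [([612, -25, 117], 0.81)]
side cup [([416, -342, 102], 0.9)]
side station [([523, -366, 60], 0.66)]
0.8
```

View pics/top0.png

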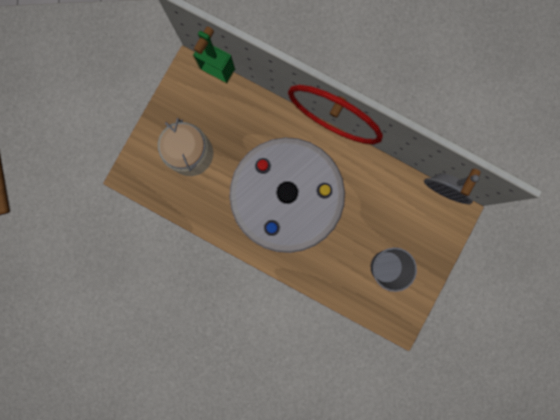

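View pics/side0.png

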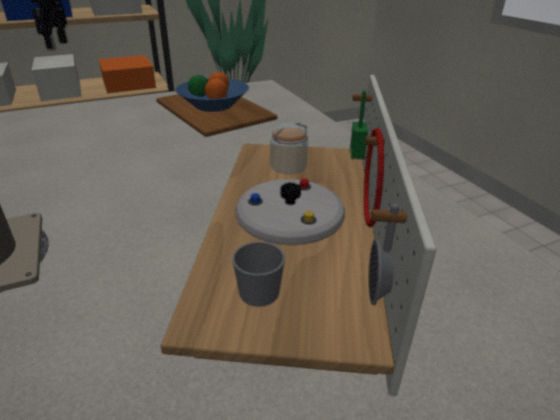

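The top view shows the red pin at (263,165), yellow at (325,190), blue at (272,228) and the knob at (287,192). The jar is at the upper left and the cup at the lower right. The side view agrees. Next I fit the lid pose from the pin colours in both views.

```bash
cat > h.py <<'E'
import numpy as np, cv2
from bench import r, optics
from scipy.spatial.transform import Rotation as R
def cam(c):
    p=optics.camera_params(c); o=p['orientation']
    o=np.array(o); M=o if o.shape==(3,3) else R.from_euler('xyz',o,degrees=True).as_matrix()
    return np.array(p['camera_matrix']),p['k1'],np.array(p['eye']),M
def ray(c,uv):
    K,k1,e,M=cam(c)
    x=cv2.undistortPoints(np.array([[uv]],float),K,np.array([k1,0,0,0,0.]))[0,0]
    return e,M@np.array([x[0],x[1],1])
def onz(c,uv,z):
    e,d=ray(c,uv); return e+d*(z-e[2])/d[2]
HUE={'red':(0,8),'blue':(105,130),'yellow':(18,34)}
def blobs(c,p,colour,box):
    h=cv2.cvtColor(p,cv2.COLOR_BGR2HSV); lo,hi=HUE[colour]
    m=((h[...,0]>=lo)&(h[...,0]<=hi)|((colour=='red')&(h[...,0]>172)))&(h[...,1]>130)&(h[...,2]>50)
    k=np.zeros_like(m); x0,y0,x1,y1=box; k[y0:y1,x0:x1]=1; m=(m&k).astype(np.uint8)
    n,l,s,ct=cv2.connectedComponentsWithStats(m)
    i=1+np.argmax(s[1:,4]); return ct[i],s[i],l==i
E
python3 - <<'E'
from h import *
L={'red':(64,0),'blue':(-26.6,58.2),'yellow':(-37.7,-51.7)}
P={}
for c,box in [('top',(230,135,345,252)),('side',(235,175,345,240))]:
    p,d=optics.snapshot(c); print(c,optics.camera_params(c)['eye'],optics.camera_params(c)['orientation'])
    W=[]
    for k in L:
        uv,s,m=blobs(c,p,k,box); dd=d[m]; w=onz(c,uv,96 if c=='top' else 94)
        e,ry=ray(c,uv); W.append(w[:2]); print(k,uv.round(1),s,w.round(1),'depthpt',(e+ry*np.median(dd[dd>0])).round(1))
    W=np.array(W); A=np.array(list(L.values()))
    a=A-A.mean(0);b=W-W.mean(0)
    th=np.arctan2((a[:,0]*b[:,1]-a[:,1]*b[:,0]).sum(),(a*b).sum()); C,S=np.cos(th),np.sin(th); Q=np.array([[C,-S],[S,C]])
    t=W.mean(0)-Q@A.mean(0); print('lid',t,np.degrees(th)); F=A@Q.T+t; print(F.round(1),(F-W).round(1))
E
```

```text
top [ 478.613845   -157.81309231  870.83056452] [-1.76678333e+02  2.65180585e-04 -9.10849280e+01]
red [262.2 164.8] [257 160  11  11  98] [ 598.5 -121.3   96. ] depthpt [ 598.5 -121.3   95.8]
blue [271.1 227.3] [266 222  11  11  98] [ 492.5 -134.6   96. ] depthpt [ 492.5 -134.6   95. ]
yellow [324.4 189.8] [319 185  12  11  99] [ 554.  -225.5   96. ] depthpt [ 554.  -225.5   95.6]
lid [ 549.78635762 -162.058388  ] 39.88381767939964
[[ 598.9 -121. ]
 [ 492.1 -134.5]
 [ 554.  -225.9]] [[ 0.4  0.3]
 [-0.5  0.2]
 [ 0.  -0.4]]
side [ 260.48646463 -746.81089275  490.24492838] [-121.91705279   -0.48900873  -23.94405136]
red [303.9 182.6] [300 178   9  10  70] [ 597.1 -125.2   94. ] depthpt [ 596.9 -125.5   94.2]
blue [254.8 198.3] [251 194   9  10  69] [ 489.1 -141.8   94. ] depthpt [ 489.6 -140.3   93. ]
yellow [308.2 216.2] [304 211   9  11  82] [ 551.  -231.3   94. ] depthpt [ 551.2 -230.9   93.7]
lid [ 547.22882066 -167.65820658] 40.46101142489877
[[ 595.9 -126.1]
 [ 489.2 -140.6]
 [ 552.1 -231.5]] [[-1.2 -1. ]
 [ 0.1  1.1]
 [ 1.1 -0.2]]
```

```bash
python3 -m pendant '[[0.5,0,0,-35,8],[0,0,0,-35,0],[0,-24,37,0,0],[0,-24,37,0,0],[0,-24,37,0,0],[0,-24,37,0,0],[0,-24,37,0,0],[0,-24,37,0,0],[0,-24,37,0,0],[0,-24,37,0,0]]' 20
python3 -m pendant '[[0,-24,37,0,0],[0,-24,37,0,0],[0,-24,37,0,0],[0,-24,37,0,0],[0,-24,37,0,0],[0,-24,37,0,0],[0,-24,37,0,0],[0,-24,37,0,0],[0,-24,37,0,0],[0,-24,37,0,0]]'
python3 -m pendant '[[0,0,6,40,0],[0,0,0,40,0],[0,0,0,0,0]]'
python3 - <<'E'
from h import *
s=r.sense(); print(s['time'],s['tool_pos'],s['tcp_rot'],s['ft_force'],s['finger_gap'])
p,d=optics.snapshot('wrist'); q,_=optics.snapshot('top')
cv2.imwrite('pics/w1.png',np.hstack([cv2.resize(p,(400,300)),cv2.resize(q,(400,300))]))
for k in HUE:
    try:
        uv,st,m=blobs('wrist',p,k,(0,0,560,420)); print(k,uv,st,onz('wrist',uv,96))
    except Exception as e: print(k,e)
E
```

```text
time: 1.9
tool_pos: [372.7, 259.9, 301.6]
tcp_rot: [180.0, -0.0, 62.9]
ft_force: [1.1, 0.2, 0.6]
finger_gap: -0.1
time: 2.9
tool_pos: [593.2, -122.4, 301.4]
tcp_rot: [180.0, -0.0, 62.9]
ft_force: [1.2, 0.4, -0.5]
finger_gap: -0.1
time: 3.2
tool_pos: [594.1, -122.8, 213.8]
tcp_rot: [-179.3, 0.1, 62.9]
ft_force: [-0.5, 1.0, -0.7]
finger_gap: -0.2
3.2 [ 594.08418051 -122.83248587  213.78296279] [-1.79315755e+02  1.25784266e-01  6.28815518e+01] [-0.51457388  0.96375634 -0.66606295] -0.24699661010770377
red [127.89590164 333.17663934] [  42  303  192   93 2440] [ 655.50483682 -297.32313628   96.        ]
blue [191.5104  68.5696] [178  55  29  28 625] [ 495.88450464 -136.130027     96.        ]
yellow [130.71939736 203.97740113] [117 192  28  25 531] [ 558.16238633 -227.56700082   96.        ]
```

```bash
python3 -m pendant '[[0,0,0,0,0]]'; python3 - <<'E'
from h import *
for i in range(3):
    s=r.sense(); print(s['time'],s['tool_pos'],s['tcp_rot'],s['qd'])
    p,d=optics.snapshot('wrist')
for k in HUE:
    uv,st,m=blobs('wrist',p,k,(0,0,560,420)if k!='red' else (150,0,560,300)); print(k,uv,st,onz('wrist',uv,96))
E
```

```text
time: 3.4
tool_pos: [599.0, -123.4, 224.5]
tcp_rot: [179.8, -0.0, 63.0]
ft_force: [0.7, 0.1, 0.6]
finger_gap: -0.1
3.4 [ 599.03616904 -123.43658392  224.4974704 ] [ 1.79771156e+02 -4.05832247e-02  6.29606190e+01] [ 0.17134963 -0.63150734 -0.6929433  -0.04984482 -0.27602503 -0.05905824]
3.45 [ 599.2651041  -123.47363223  224.83110865] [ 1.79722627e+02 -4.93705777e-02  6.29637272e+01] [-0.04367455 -0.23972204  0.09408132  0.01445051 -0.32737094  0.0637665 ]
3.5 [ 599.26004091 -123.49665019  224.73843671] [ 1.79718524e+02 -4.97130966e-02  6.29599859e+01] [ 0.06157099  0.04438692  0.44693451 -0.134216   -0.38199799 -0.04137769]
red [192.0863747  294.32116788] [150 288  89  12 822] [ 651.57576015 -229.56213724   96.        ]
blue [190.8392555   57.90524535] [178  45  27  27 591] [ 492.19694689 -134.06979254   96.        ]
yellow [131.88844622 190.41434263] [119 178  27  25 502] [ 552.60847674 -222.78864251   96.        ]
```

View pics/w1.png

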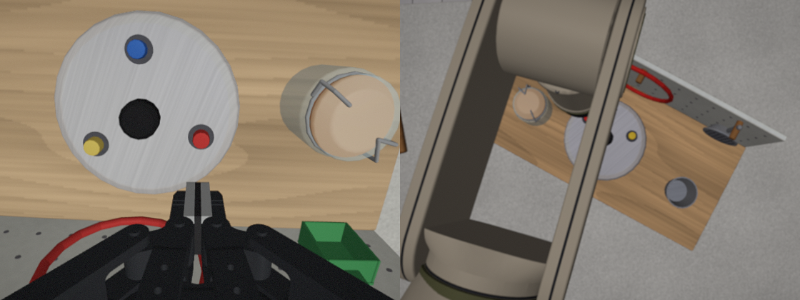

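The wrist view shows all three pins raised, and the shut fingertips sit just above the red pin as seen in perspective. The arm sways after fast moves, so I descend smoothly, let it settle and check again up close.

```bash
python3 -m pendant '[[0,0,0,15,0],[0,0,0,25,0],[0,0,0,25,0],[0,0,0,20,0],[0,0,0,12,0],[0,0,0,8,0],[0,0,0,3,0],[0,0,0,0,0],[0,0,0,0,0],[0,0,0,0,0]]'
python3 - <<'E'
from h import *
for i in range(2):
    s=r.sense(); print(s['time'],s['tool_pos'],s['tcp_rot'],s['ft_force'])
    p,d=optics.snapshot('wrist'); q,_=optics.snapshot('side')
cv2.imwrite('pics/w2.png',np.hstack([p[150:420,130:430],cv2.resize(q[150:240,230:330],(300,270),interpolation=cv2.INTER_CUBIC)]))
K,k1,e,M=cam('wrist')
for P in [s['tool_pos'],(598,-122,97),(492,-135,97),(553,-226,97)]:
    c=M.T@(np.array(P)-e); print(cv2.projectPoints(c[None],np.zeros(3),np.zeros(3),K,np.array([k1,0,0,0,0.]))[0].ravel())
for k in ['blue','yellow']:
    uv,st,m=blobs('wrist',p,k,(0,0,560,420)); print(k,uv,st,onz('wrist',uv,96))
E
```

```text
time: 4.55
tool_pos: [598.5, -123.6, 114.4]
tcp_rot: [179.9, -0.0, 62.9]
ft_force: [-0.1, 0.3, -0.6]
finger_gap: 0.1
4.55 [ 598.51398529 -123.6018694   114.44438122] [ 1.79897452e+02 -1.79684944e-02  6.29314704e+01] [-0.13442041  0.29504726 -0.5555954 ]
4.65 [ 598.28803542 -123.53044994  114.12469537] [ 1.79926608e+02 -1.20966551e-02  6.29338098e+01] [ 0.368104    0.43130758 -0.10237078]
[277.13829798 274.7098745 ]
[279.69796039 254.15699074]
[129.79887401  53.5893576 ]
[ 45.23579655 266.86604063]
blue [135.36653825  52.82168409] [ 111   30   50   46 1817] [ 492.59543143 -133.15651879   96.        ]
yellow [ 54.31628926 259.43754565] [  32  239   46   42 1369] [ 551.97700732 -220.26133534   96.        ]
```

View pics/w2.png

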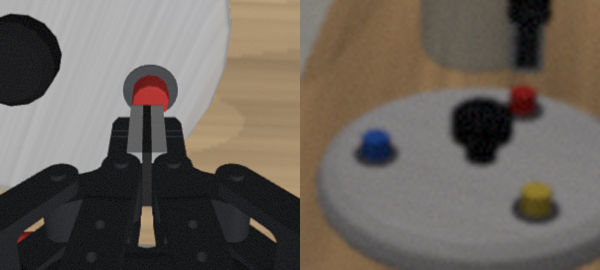

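The tip's front edge is at (277,255). The red top centre is near (281,250), so a 2 mm shift along tool −y centres it. Then I descend while watching force.

```bash
python3 -m pendant '[[0,0,-2,4,0],[0,0,0,5,0],[0,0,0,4,0],[0,0,0,0,0],[0,0,0,0,0]]'
python3 -m pendant '[[0,0,0,2,0],[0,0,0,2,0],[0,0,0,2,0],[0,0,0,0,0],[0,0,0,0,0]]'
python3 -m pendant '[[0,0,0,1,0],[0,0,0,1,0],[0,0,0,1,0],[0,0,0,0,0],[0,0,0,0,0]]'
```

```text
time: 5.25
tool_pos: [595.8, -122.4, 99.9]
tcp_rot: [-180.0, 0.0, 62.9]
ft_force: [-0.4, 0.9, 0.5]
finger_gap: 0.1
time: 5.75
tool_pos: [595.9, -122.4, 94.2]
tcp_rot: [-180.0, 0.0, 62.9]
ft_force: [0.3, -0.8, -0.2]
finger_gap: 0.1
time: 6.25
tool_pos: [596.0, -122.5, 91.1]
tcp_rot: [-180.0, 0.0, 62.9]
ft_force: [0.9, -0.1, -0.0]
finger_gap: 0.2
```

```bash
python3 -m pendant '[[0,0,0,1,0],[0,0,0,1,0],[0,0,0,0,0]]'
python3 - <<'E'
from h import *
s=r.sense(); print(s['tool_pos'],s['ft_force'])
p,d=optics.snapshot('wrist'); q,_=optics.snapshot('side'); print(r.sense()['ft_force'])
cv2.imwrite('pics/w3.png',np.hstack([p[150:420,130:430],cv2.resize(q[150:240,230:330],(300,270),interpolation=cv2.INTER_CUBIC)]))
E
```

```text
time: 6.55
tool_pos: [596.1, -122.5, 89.2]
tcp_rot: [180.0, -0.0, 62.9]
ft_force: [-0.6, -0.4, 0.4]
finger_gap: 0.1
[ 596.06009813 -122.47035769   89.17272268] [-0.63239578 -0.39357011  0.36661591]
[1.46270408 0.09203498 0.01079091]
```

View pics/w3.png

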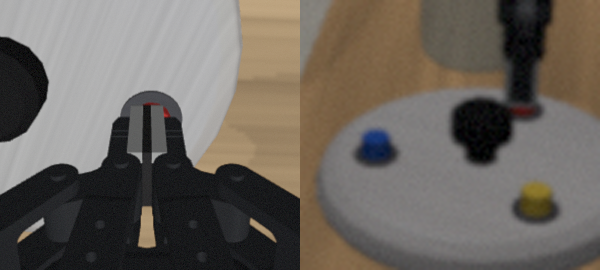

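The picture shows the fingertip on the red pin, with the pin sunk and about 2 mm to the right of the tip. I keep pressing in small steps until the force rises.

```bash
python3 -m pendant '[[0,0,0,1,0],[0,0,0,0,0]]'
python3 -m pendant '[[0,0,0,1,0],[0,0,0,0,0]]'
python3 -m pendant '[[0,0,0,1,0],[0,0,0,0,0]]'
```

```text
time: 6.85
tool_pos: [596.0, -122.5, 88.2]
tcp_rot: [180.0, -0.0, 62.9]
ft_force: [0.3, 0.4, 0.5]
finger_gap: 0.2
time: 7.05
tool_pos: [596.1, -122.5, 87.2]
tcp_rot: [180.0, -0.0, 62.9]
ft_force: [0.3, 0.1, -0.5]
finger_gap: 0.1
time: 7.25
tool_pos: [596.1, -122.5, 86.2]
tcp_rot: [180.0, -0.0, 62.9]
ft_force: [0.6, -0.3, 1.7]
finger_gap: 0.1
```

```bash
python3 -m pendant '[[0,0,0,0.5,0],[0,0,0,0,0]]'
python3 -m pendant '[[0,0,0,0.5,0],[0,0,0,0,0]]'
```

```text
time: 7.45
tool_pos: [596.1, -122.5, 86.1]
tcp_rot: [180.0, -0.0, 62.9]
ft_force: [-2.0, 0.3, 4.6]
finger_gap: -0.0
time: 7.65
tool_pos: [596.1, -122.5, 86.0]
tcp_rot: [180.0, 0.0, 62.9]
ft_force: [-2.5, 0.8, 8.1]
finger_gap: -0.1
```

The red pin bottomed at z=86 with about 8 N. I lift clear and move over the blue pin.

```bash
python3 -m pendant '[[0,0,0,-10,0],[0,0,0,-20,0],[0,0,0,-18,0],[0,0,0,-4,0],[0,-10,-15,0,0],[0,-14,-22,0,0],[0,-14,-22,0,0],[0,-12,-18,0,0],[0,-6,-8,0,0],[0,-2,-3,0,0]]'
python3 -m pendant '[[0,0,0,0,0],[0,0,0,8,0],[0,0,0,10,0],[0,0,0,5,0],[0,0,0,0,0],[0,0,0,0,0],[0,0,0,0,0]]'
python3 - <<'E'
from h import *
p,d=optics.snapshot('wrist'); q,_=optics.snapshot('side')
cv2.imwrite('pics/w4.png',np.hstack([p[150:420,130:430],cv2.resize(q[150:240,230:330],(300,270),interpolation=cv2.INTER_CUBIC)]))
E
```

```text
time: 8.65
tool_pos: [490.6, -134.2, 137.0]
tcp_rot: [-180.0, 0.0, 62.9]
ft_force: [0.3, 0.5, 0.0]
finger_gap: 0.1
time: 9.35
tool_pos: [491.5, -134.1, 114.5]
tcp_rot: [180.0, -0.0, 62.9]
ft_force: [-0.2, -0.2, 0.6]
finger_gap: 0.1
```

View pics/w4.png

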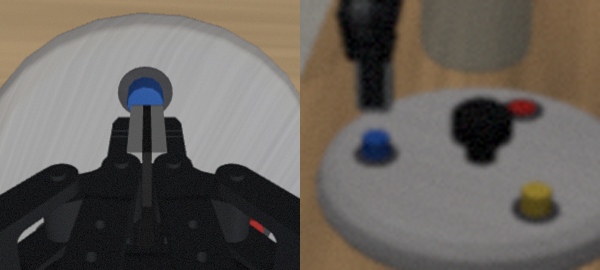

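The red pin is now low. The blue pin at crop (145,104) lines up with the tip at (147,105), so I press it.

```bash
python3 -m pendant '[[0,0,0,5,0],[0,0,0,5,0],[0,0,0,3,0],[0,0,0,2,0],[0,0,0,2,0],[0,0,0,2,0],[0,0,0,2,0],[0,0,0,2,0],[0,0,0,0,0],[0,0,0,0,0]]'
python3 -m pendant '[[0,0,0,1,0],[0,0,0,1,0],[0,0,0,1,0],[0,0,0,0,0],[0,0,0,0,0]]'
python3 -m pendant '[[0,0,0,1,0],[0,0,0,0,0]]'
```

```text
time: 10.45
tool_pos: [491.3, -134.1, 91.2]
tcp_rot: [180.0, -0.0, 62.9]
ft_force: [-0.2, 0.2, 0.8]
finger_gap: 0.2
time: 10.95
tool_pos: [491.3, -134.1, 88.3]
tcp_rot: [180.0, -0.0, 62.9]
ft_force: [-0.2, -0.1, 0.6]
finger_gap: 0.2
time: 11.15
tool_pos: [491.3, -134.1, 87.2]
tcp_rot: [180.0, -0.0, 62.9]
ft_force: [0.1, 0.5, -0.0]
finger_gap: 0.0
```

```bash
python3 -m pendant '[[0,0,0,1,0],[0,0,0,0,0]]'
python3 -m pendant '[[0,0,0,0.5,0],[0,0,0,0,0]]'
python3 -m pendant '[[0,0,0,0.3,0],[0,0,0,0,0]]'
```

```text
time: 11.35
tool_pos: [491.3, -134.1, 86.2]
tcp_rot: [180.0, 0.0, 62.9]
ft_force: [1.0, -0.8, 0.6]
finger_gap: -0.1
time: 11.55
tool_pos: [491.3, -134.1, 86.0]
tcp_rot: [180.0, -0.0, 62.9]
ft_force: [-1.2, 1.0, 4.3]
finger_gap: -0.2
time: 11.75
tool_pos: [491.4, -134.1, 86.0]
tcp_rot: [180.0, 0.0, 62.9]
ft_force: [-2.9, 0.6, 6.7]
finger_gap: 0.3
```

The blue pin bottomed at about 7 N. Before going to yellow I check the clearance to the board and the hung ring, using the first top picture.

```bash
python3 - <<'E'
from h import *
a=onz('top',(190,47),60)[:2]; b=onz('top',(483,207),60)[:2]; e1=onz('top',(105,184),60)[:2]; e2=onz('top',(409,349),60)[:2]
u=(e2-e1)/np.linalg.norm(e2-e1); n=np.array([-u[1],u[0]])
for P in [(553,-225),(491,-134),(549,-162)]: print(abs((np.array(P)-e1)@n), 290-abs((np.array(P)-e1)@n))
print(np.degrees(np.arctan2(u[1],u[0])))
E
python3 -m pendant '[[0,0,0,-10,0],[0,0,0,-20,0],[0,0,0,-18,0],[0,0,0,-4,0],[0,0,0,0,0]]'
```

```text
169.99106390335137 120.00893609664863
71.30279037149272 218.69720962850727
135.5784317418926 154.4215682581074
-119.40090988796848
time: 12.25
tool_pos: [491.9, -134.3, 138.3]
tcp_rot: [179.9, -0.0, 62.9]
ft_force: [0.1, -0.5, -0.7]
finger_gap: -0.1
```

```bash
python3 -m pendant '[[0,-7,13,0,0],[0,-13,24,0,0],[0,-13,24,0,0],[0,-11,20,0,0],[0,-6,11,0,0],[0,-3,4,0,0],[0,0,0,0,0],[0,0,0,8,0],[0,0,0,10,0],[0,0,0,5,0]]'
python3 -m pendant '[[0,0,0,0,0],[0,0,0,0,0],[0,0,0,0,0]]'
python3 - <<'E'
from h import *
p,d=optics.snapshot('wrist'); q,_=optics.snapshot('side')
cv2.imwrite('pics/w5.png',np.hstack([p[150:420,130:430],cv2.resize(q[150:240,230:330],(300,270),interpolation=cv2.INTER_CUBIC)]))
E
```

```text
time: 13.25
tool_pos: [551.6, -224.0, 112.6]
tcp_rot: [-179.9, -0.0, 63.0]
ft_force: [-0.2, 0.9, 0.1]
finger_gap: -0.1
time: 13.55
tool_pos: [552.9, -225.0, 114.9]
tcp_rot: [180.0, 0.0, 62.9]
ft_force: [-0.4, 1.0, 0.9]
finger_gap: -0.0
```

View pics/w5.png

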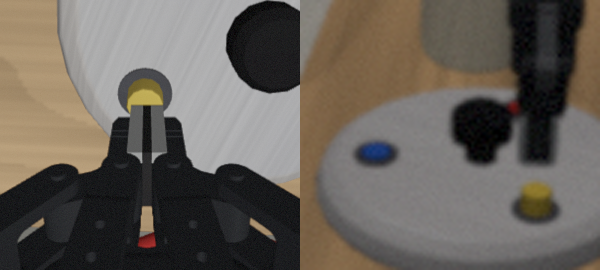

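Blue is low and the yellow pin at crop (145,106) lines up with the tip at (147,105). I press it the same way.

```bash
python3 -m pendant '[[0,0,0,5,0],[0,0,0,5,0],[0,0,0,3,0],[0,0,0,2,0],[0,0,0,2,0],[0,0,0,2,0],[0,0,0,2,0],[0,0,0,2,0],[0,0,0,0,0],[0,0,0,0,0]]'
python3 -m pendant '[[0,0,0,1,0],[0,0,0,1,0],[0,0,0,1,0],[0,0,0,0,0],[0,0,0,0,0]]'
python3 -m pendant '[[0,0,0,1,0],[0,0,0,0,0]]'
```

```text
time: 14.65
tool_pos: [552.7, -225.0, 91.4]
tcp_rot: [180.0, -0.0, 62.9]
ft_force: [0.1, -0.5, 0.3]
finger_gap: -0.3
time: 15.15
tool_pos: [552.7, -225.0, 88.5]
tcp_rot: [180.0, 0.0, 62.9]
ft_force: [-0.3, -0.6, 1.2]
finger_gap: 0.1
time: 15.35
tool_pos: [552.7, -225.0, 87.5]
tcp_rot: [180.0, 0.0, 62.9]
ft_force: [0.3, -0.3, 1.0]
finger_gap: -0.2
```

```bash
python3 -m pendant '[[0,0,0,1,0],[0,0,0,0,0]]'
python3 -m pendant '[[0,0,0,0.5,0],[0,0,0,0,0]]'
python3 -m pendant '[[0,0,0,0.5,0],[0,0,0,0,0]]'
```

```text
time: 15.55
tool_pos: [552.7, -225.0, 86.4]
tcp_rot: [180.0, -0.0, 62.9]
ft_force: [0.4, -0.1, 1.2]
finger_gap: 0.0
time: 15.75
tool_pos: [552.7, -225.0, 86.1]
tcp_rot: [180.0, 0.0, 62.9]
ft_force: [0.4, -1.0, 1.4]
finger_gap: -0.2
time: 15.95
tool_pos: [552.7, -225.0, 86.0]
tcp_rot: [180.0, 0.0, 62.9]
ft_force: [-1.0, 0.6, 5.2]
finger_gap: 0.2
```

The yellow pin bottomed too. I lift, retreat toward the free edge and check.

```bash
python3 -m pendant '[[0,0,0,-10,0],[0,0,0,-25,0],[0,0,0,-35,0],[0,0,0,-40,0],[0,0,0,-40,0],[0,0,-10,-20,0],[0,0,-25,-5,0],[0,0,-25,0,0],[0,0,-25,0,0],[0,0,-15,0,0]]'
python3 -m pendant '[[0,0,0,0,0],[0,0,0,0,0],[0,0,0,0,0],[0,0,0,0,0],[0,0,0,0,0]]'
python3 - <<'E'
from h import *
s=r.sense(); print(s['time'],s['tool_pos'],s['ft_force'])
q,d=optics.snapshot('side'); p,_=optics.snapshot('wrist')
cv2.imwrite('pics/s6.png',np.hstack([cv2.resize(q[110:310,190:420],(460,400),interpolation=cv2.INTER_CUBIC),cv2.resize(p,(320,400))]))
for k in HUE:
    uv,st,m=blobs('side',q,k,(235,175,345,240)); dd=d[m]; e,ry=ray('side',uv); print(k,uv,(e+ry*np.median(dd[dd>0])).round(1))
for n in ['lid','jar','cup']: print(n,[([round(v) for v in o['at']],round(o['score'],2)) for o in optics.search_frame('side',n)[:1]])
E
```

```text
time: 16.95
tool_pos: [462.2, -178.7, 260.9]
tcp_rot: [-180.0, -0.0, 62.9]
ft_force: [0.5, -0.6, 0.3]
finger_gap: -0.4
time: 17.45
tool_pos: [463.9, -179.6, 260.3]
tcp_rot: [-180.0, 0.0, 62.9]
ft_force: [-0.6, 0.1, -0.3]
finger_gap: 0.1
17.45 [ 463.86051441 -179.64059539  260.25557766] [-0.59675923  0.0507373  -0.31976072]
red [303.77777778 185.58333333] [ 597.8 -123.9   86.6]
blue [255.075 200.05 ] [ 491.5 -136.6   86.7]
yellow [308.2 218.5] [ 553.1 -228.    86.6]
lid [([533, -191, 84], 0.9)]
jar [([609, -29, 120], 0.58)]
cup [([418, -342, 103], 0.86)]
```

View pics/s6.png

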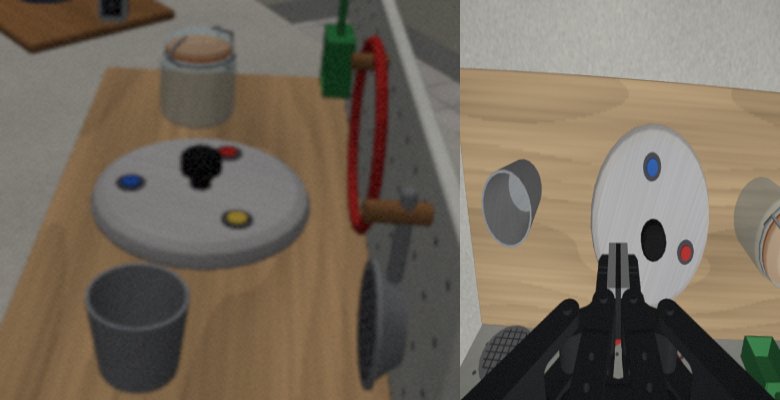

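All three pins are flush-low at z≈86.6, the lid, jar and cup have not moved, and the hand is clear.

```bash
python3 -c "from bench import hand_in; print(hand_in())"
```

```text
the job is handed in; nothing more can be done
None
```

I pressed the red, then the blue, then the yellow pin down to its stop with the shut fingertips. I then lifted the hand clear and handed the job in at about 17.6 s of the 48 s allowed; no verdict was reported.

**Pins:** Each one bottomed at a fingertip height of 86 mm. The highest readings were about 8 N on red, 7 N on blue and 5 N on yellow, against the 25 N limit. In the last side picture all three tops measured about 86.6 mm, where fully home would be 86 mm.

**Lid, jar and cup:** The trained networks placed all three within about 5 mm of where they started, which is close to their stated accuracy. The lid looked flat in the picture.

**Hand:** It finished at a height of 260 mm, above and clear of everything. The wrist force was within noise.

**Disagreements:** At the start, the top and side cameras differed by up to about 7 mm on where the pins were. I went by the top camera and close-up wrist pictures. The red press was still about 2 mm off centre but went fully home. The roughly 2 N sliding force did not show above the sensor noise, so I relied on the force rise at the stop and the pictures.

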